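# Top up a slotted-weight carrier and lock it with the linch pin

### The arm

A 6-joint arm with a two-finger parallel gripper is mounted at the origin on a cart in front of the work surface, level with it; the furniture and walls round the work are solid. World frame = base frame: x ahead of the robot, y to its left, z up, the work surface at z = 0. Lengths are in m, angles in rad, forces in N, time in s.
With the tool pointing down it reaches from about 0.425 to 0.95 m from the base axis. Payload 3.5 kg.
Tool frame: the origin (TCP) lies on the centre line of the jaws, within the pads' length; the fingertips stand 17 mm ahead of it and the grasp point (between the pads) lies 2 mm behind it; z points along the fingers, y is the line along which they close (so a half turn about z gives the same grasp; the last joint's range is limited). The gripper opens to 85 mm and grips with 20 to 120 N. Pads are 22 mm wide; open, the fingers measure 114 mm over their backs; the gripper's body (76 mm by 85 mm) begins 54 mm behind the grasp point. The pads swing forward as they close: fully open they stand 13 mm farther back than shut.
Start: joints at [1.162, 0.286, 1.577, -0, 1.279, -0.15], TCP at [0.173, 0.653, 0.248] pointing down, gripper open.
Joint ranges: [-2.77, 2.77], [-0.9, 2.22], [0.21, 2.48], [-1.53, 4.67], [0.24, 2.81], [-2.84, 2.84]. Speed limits (rad/s): [2.79, 2.79, 3.14, 3.14, 3.14, 3.14].

### API

Orientations are given as a unit quaternion [x, y, z, w].
In Python, from plant import ctrl gives the robot as it stands. The module is installed in compiled form; this text tells all that it offers.
- The arm moves only by the tool drive_tool, never from a script. Its argument "moves" is a list of rows, each a list of 3 entries, a list of its own where there are three numbers: the turn, a rotation vector about the tool's x, y, z in rad, then the shift along the tool's x, y, z in m, then the finger opening in m, from 0 to 0.0854. A call has 1 to 5 rows; each row shifts and turns the commanded pose from where the row before left it, along the tool's axes as they then stand; what a row does not reach is not made up. A row lasts 1/8 s, in which the tool goes at most 62.5 mm and 10.7 degrees, less where a joint would pass 70% of its speed; a pose out of reach is approached as far as the arm can. A call with a gripper value outside its range is refused whole. The fingers move at their own pace and stop on an object; "grip_force" is the grip in N (left out, the last holds). Time passes only in rows, so rows that do not move let the fingers close. It gives the time, the measured TCP pose, the force, the opening and the grip force at its end, in the units of the state.
- ctrl.get_state(): the state, without advancing time (a new reading comes with each control period).
- ctrl.read_camera(name): name is "scene" or "top" or "wrist"; returns a dict with "image" (420x560x3 uint8, red, green, blue), "fx", "fy", "cx", "cy" (pixels), "dist" ([k1, k2, p1, p2, k3] as OpenCV has them; the pictures are not rectified), "R" (3x3) and "t" (3): a world point X has camera coordinates R X + t. Camera axes: x right, y down, z forward; pixel columns grow to the right and rows downward; lengths in m; the calibration is good to about 2 mm. A picture is of the moment at which its call begins. There is no depth.
- ctrl.sign_off(): hands the job in; it is judged then, once.
The state is a dict: "time": time; "qpos": joint angles; "dq": joint speeds; "joint_efforts": joint torques, N m; "eef_pos": TCP position; "tcp_rot": TCP orientation; "contact_force": force on the tool from outside, world axes, zero at the start; "wrist_torque": the same for the moment, N m; "opening": opening from 0.0 (shut) to 1.0 (fully open); "finger_force": force on a finger pad.
Only numpy, scipy, OpenCV 4.12 (cv2) and the standard library are available. Lean on these libraries where they do the work, as an engineer would, in place of code of your own. Each camera call takes 0.05 s, during which the arm holds its last target. There are 200 camera calls.

### The job

Get the weight carrier ready to be moved: put the loose slotted weight squarely on top of the two in the carrier, its slot round the stem, then push the linch pin from the right fully home through the hole in the stem above the pile, and flip its sprung ring over the stem and the pin's end so that it lies closed. Leave the small weights, the loupe and the hex key where they are.

Things in the scene. Friction and masses are not known exactly. Their poses are not given: they have to be found in the camera images.
- carrier: Weight carrier, fixed in place. Blue base plate 110 (x) x 180 (y), top at z = 10; on it two bedded slotted weights, 80 (x) x 60 (y) x 12 each, pile top z = 34. Aluminium stem 16 (x) x 22 (y) at the centre, top z = 64.5. A bail handle spans it. Origin: on the worktop under the stem's centre; x points to the robot's left (yaw 1.1 to 1.7), z up.
- bail_grip (a point): Centre of the bail's black grip (18 dia, 84 long, along y), 148 above the worktop, straight above the stem. Bail: rod 10 dia in the carrier's y-z plane, legs at y = +-74. It bars a hand coming straight down: reach in leaning, under the grip, from the -x (right-hand) side.
- pile_seat (a point): Centre of the top face of the two bedded weights, z = 34, on the stem's axis: the underside centre of the third weight belongs here. Axes as the carrier's.
- hole_front (a point): Centre of the mouth of the stem's cross hole on its front (-x, right-hand) face, 52.5 above the worktop, 6.5 above the finished pile. The hole is 11 dia, goes straight through the 16 thick stem along the carrier's x, slight chamfer at the mouth. Axes as the carrier's.
- top_weight: Loose flat steel slotted weight, 80 (x) x 60 (y) x 12 (z), about 0.32 kg, lying flat. Slot 28 wide, open at the +x end, ending at x = -10.5: solid bridge x = -40 to -10.5, two 16 wide arms to x = +40. Centre of mass about x = -8. Origin: centre of the underside. At the start +x points left (yaw 0.9 to 1.6).
- linch_pin: Yellow linch pin, 60 g, lying level, lug up. Round shank 8 dia along +x from the shoulder (x = 0), tapered over the last 6 to the tip at x = 36. Origin: on the shank's axis at the shoulder, 4 above the worktop. Lug's foot: x -20 to 0, 20 wide, z -4 to +4. At the start +x points left (yaw 0.9 to 1.6). Fully home: shoulder against the stem.
- lug (a point): Middle of the linch pin's finger lug, at (-13, 0, 16) in the pin's frame: 14 (x, -20 to -6) x 12 (y), upright from the foot at z = +4 to z = +28. Grip it by its y faces, fingertips above z = 4 so as to clear the ring. Axes as the pin's.
- pin_tip (a point): Tip of the linch pin's shank, (36, 0, 0) in its frame.
- ring (a joint): Angle of the steel spring ring (wire 4, 58 over all) hinged across the lug's foot at (-10, 0, 0) of the pin, rad: 0 lying straight back from the lug (open, as at the start), 1.57 standing up round the lug, 3.14 closed, lying forward round the pin's tip. Over-centre spring: below 1.57 it pulls open, above it snaps closed by itself; about 1 N at its far end turns it.
- ring_end (a point): Centre of the wire at the ring's far end, 54 from the pivot; its -x axis points outward from the pivot.
- brass_weight: brass weight with a knob, 30 dia x 50 high; origin: centre of its underside. Leave alone.
- steel_weight: steel weight with a knob, 24 dia x 40 high; origin: centre of its underside. Leave alone.
- loupe: black eye loupe, 43 dia x 30 high; origin: centre of its underside. Leave alone.
- hex_key: black hex key, 82 x 30 x 5, lying flat; origin: centre of its underside. Leave alone.
Things that resemble listed ones, but are neither listed nor needed, are in the scene too. Leave any black look-alike of the linch_pin alone.

How it is judged:
By the outcome, as a careful person would: the job done as asked, in the order asked, and still so for the second after the job is handed in, with the robot touching nothing.
It also fails if it takes over 72 s, if anything falls off the work surface, if the arm or the gripper's body presses on something with over 40 N, if the wrist force passes 120 N, or if a joint passes its speed limit or range.

## Working session

There is one attempt and no reset: what is moved stays moved. The work goes in short steps, Python scripts to look and compute and a tool call to move; the robot and the scene stay as the last step left them, time stands still between calls to the robot, and variables do not carry over. Pictures are saved under pics/ and viewed, at most 10 in all, crops included, and the job is handed in when it is done.

Besides the shell and the picture viewer there is one more tool, called after ">>>" as a command line: name --argument value ..., lists and objects as JSON in quotes. drive_tool: Moves the arm, as the interface text tells. Its arguments: {"type":"object","properties":{"moves":{"type":"array","items":{"type":"array"}},"grip_force":{"type":"number"}},"required":["moves"]}

```bash
mkdir -p pics; cat > h.py <<'E'
import numpy as np, cv2, pickle
from plant import ctrl
from scipy.spatial.transform import Rotation as Ro
def snap(n,f=None):
    c=ctrl.read_camera(n); f=f or n
    cv2.imwrite(f'pics/{f}.png',cv2.cvtColor(c['image'],cv2.COLOR_RGB2BGR)); pickle.dump(c,open(f'{f}.pkl','wb')); return c
def load(f): return pickle.load(open(f'{f}.pkl','rb'))
def K(c): return np.array([[c['fx'],0,c['cx']],[0,c['fy'],c['cy']],[0,0,1.]])
def ray(c,p):
    u=cv2.undistortPoints(np.array(p,float).reshape(-1,1,2),K(c),np.array(c['dist'],float)).reshape(-1,2)
    R=np.array(c['R']);t=np.array(c['t'])
    d=np.c_[u,np.ones(len(u))]@R; o=-R.T@t; return o,d
def onz(c,p,z):
    o,d=ray(c,p); s=(np.broadcast_to(z,len(d))-o[2])/d[:,2]; return o+d*s[:,None]
def proj(c,X):
    R=np.array(c['R']);t=np.array(c['t'],float)
    return cv2.projectPoints(np.array(X,float).reshape(-1,1,3),cv2.Rodrigues(R)[0],t,K(c),np.array(c['dist'],float))[0].reshape(-1,2)
def tri(cs,ps):
    A=np.zeros((3,3));b=np.zeros(3)
    for c,p in zip(cs,ps):
        o,d=ray(c,[p]);d=d[0]/np.linalg.norm(d[0]);M=np.eye(3)-np.outer(d,d);A+=M;b+=M@o
    return np.linalg.solve(A,b)
E
python3 - <<'E'
from h import *
a=[snap(n)['image'] for n in('scene','top','wrist')]
s=ctrl.get_state();print(s)
import cv2
im=np.hstack(a[:2]); cv2.imwrite('pics/both.png',cv2.resize(im,(800,300))[:,:,::-1])
E
```

```text
{'time': 0.15, 'qpos': array([ 1.16198856e+00,  2.87017827e-01,  1.57786213e+00, -2.32890459e-05,
        1.27859092e+00, -1.50009713e-01]), 'dq': array([ 0.00043891, -0.00173353, -0.00602349,  0.00114687, -0.00135439,
       -0.00083134]), 'joint_efforts': array([ 8.09281373e-04, -4.06602252e+01, -2.93141109e+01, -1.23616605e-04,
        3.91961017e-03, -1.93806592e-06]), 'eef_pos': array([0.17253224, 0.65207401, 0.24721619]), 'tcp_rot': array([ 1.29034824e-01,  9.91639618e-01, -9.05766558e-04, -2.48279830e-04]), 'contact_force': array([-0.60939149,  0.74509386, -0.58631256]), 'wrist_torque': array([-0.02381683,  0.01088936,  0.01005856]), 'finger_force': 0.0, 'opening': 0.9986407582115093}
```

View pics/scene.png

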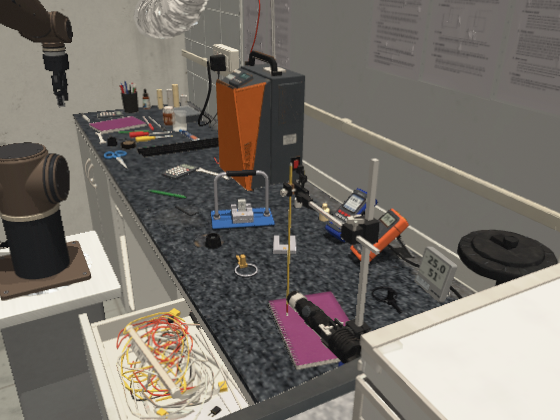

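View pics/top.png

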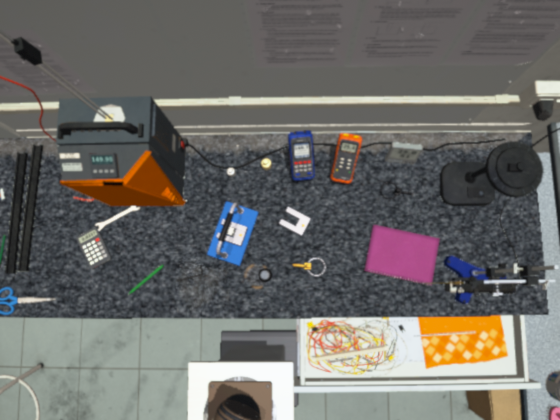

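The top view shows the carrier at (233,232), the loose slotted weight at (295,220), the yellow pin with its ring at (308,266) and the loupe at (265,275). I'll crop in close to check these.

```bash
python3 - <<'E'
from h import *
c=load('top');im=c['image'][185:300,190:345]
s=load('scene')['image'][160:290,150:310]
a=cv2.resize(im,(800,594),interpolation=cv2.INTER_CUBIC)
cv2.imwrite('pics/cr.png',a[:,:,::-1])
print(c['t'],c['fx'], onz(c,[(233,232),(295,220),(308,266),(265,275)],0), proj(c,[[0,0,0]]))
hsv=cv2.cvtColor(c['image'],cv2.COLOR_RGB2HSV)
y=((abs(hsv[...,0].astype(int)-22)<8)&(hsv[...,1]>110)&(hsv[...,2]>110)).astype(np.uint8)
n,l,st,ce=cv2.connectedComponentsWithStats(y)
for i in range(1,n):
    if 200<ce[i][0]<345 and 180<ce[i][1]<300 and st[i][4]>8: print(st[i],ce[i])
E
```

```text
[-0.14399118  0.58702435  1.27721204] 431.46097316418195 [[ 0.54520802  0.02342499  0.        ]
 [ 0.5818246  -0.17272303  0.        ]
 [ 0.43670963 -0.21181771  0.        ]
 [ 0.40983127 -0.07787007  0.        ]] [[239.08826244 412.64596093]]
[292 262  20   8  92] [303.29347826 265.35869565]
```

View pics/cr.png

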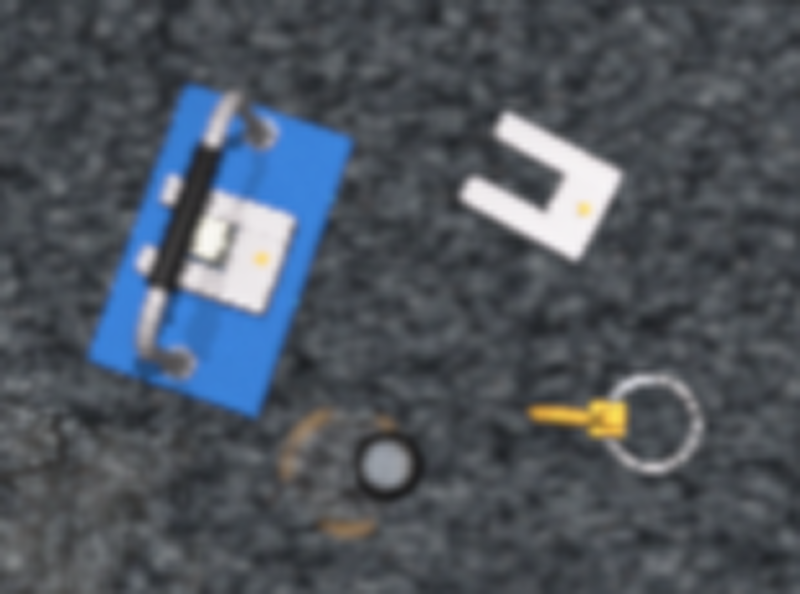

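The choice is clear. The pin is the yellow one at top (303,265), crop (580,415), with the ring to its right; no black look-alike is near it. The only loose U-shaped weight is at crop (545,190), and the carrier is the blue plate at crop (220,250). Next I'll compute rough poses and the wrist camera's mounting.

```bash
cat >> h.py <<'E'
def pose():
    s=ctrl.get_state(); return np.array(s['eef_pos']),Ro.from_quat(s['tcp_rot'])
def plan(p,R,p1,R1,n=None,op=0.0854):
    p=np.array(p);p1=np.array(p1);rv=(R.inv()*R1).as_rotvec()
    if n is None: n=int(max(np.ceil(np.linalg.norm(p1-p)/.058),np.ceil(np.linalg.norm(rv)/.18),1))
    rows=[]
    for i in range(n):
        r=R*Ro.from_rotvec(rv*i/n)
        rows.append([[round(float(v),3) for v in rv/n],[round(float(v),4) for v in r.inv().apply((p1-p)/n)],op])
    for i in range(0,n,5): print(str(rows[i:i+5]).replace(' ',''))
def tool(yaw,lean):  # tool x along yaw, z down, leaned about tool y
    x=np.array([np.cos(yaw),np.sin(yaw),0]);z=np.array([0,0,-1.]);y=np.cross(z,x)
    return Ro.from_matrix(np.c_[x,y,z])*Ro.from_rotvec([0,lean,0])
E
python3 - <<'E'
from h import *
c=load('top');im=c['image'];h=cv2.cvtColor(im,cv2.COLOR_RGB2HSV)
def comp(m,box):
    q=np.zeros(m.shape,np.uint8);x0,y0,x1,y1=box;q[y0:y1,x0:x1]=m[y0:y1,x0:x1];return q
b=comp((h[...,0]>98)&(h[...,0]<118)&(h[...,1]>130),(200,190,265,270))
P=cv2.boxPoints(cv2.minAreaRect(cv2.findNonZero(b)))
print('base',onz(c,P,.01).round(4),onz(c,P,.01).mean(0))
w=comp((h[...,2]>150)&(h[...,1]<60),(275,200,315,240))
P=cv2.boxPoints(cv2.minAreaRect(cv2.findNonZero(w)));print('wt',onz(c,P,.012).round(4),onz(c,P,.012).mean(0))
y=np.argwhere(comp((abs(h[...,0].astype(int)-22)<8)&(h[...,1]>110)&(h[...,2]>110),(285,255,320,275)))[:,::-1]
print('pin ends',onz(c,[y[y[:,0].argmin()],y[y[:,0].argmax()]],.004).round(4))
w=load('wrist');p,R=pose();Rw=np.array(w['R']);o=-Rw.T@np.array(w['t'])
print('cam in tool',R.inv().apply(o-p),'\n',(R.inv().as_matrix()@Rw.T).round(3),w['fx'])
R1=tool(1.2,0);pm=[.40,.30,.28];Rm=tool(2.2,0)
plan(p,R,pm,Rm);plan(pm,Rm,[.49,-.17,.30],R1)
E
```

```text
base [[ 4.746e-01  1.066e-01  1.000e-02]
 [ 6.489e-01  4.840e-02  1.000e-02]
 [ 6.095e-01 -5.920e-02  1.000e-02]
 [ 4.370e-01  6.000e-04  1.000e-02]] [0.54253179 0.02407086 0.01      ]
wt [[ 0.5708 -0.1205  0.012 ]
 [ 0.6255 -0.1495  0.012 ]
 [ 0.5859 -0.2216  0.012 ]
 [ 0.5317 -0.1923  0.012 ]] [ 0.57846115 -0.17094367  0.012     ]
pin ends [[ 0.4431 -0.1621  0.004 ]
 [ 0.4427 -0.2211  0.004 ]]
cam in tool [ 0.06552106 -0.00081285 -0.12516342] 
 [[ 0.001 -0.966 -0.259]
 [ 1.     0.     0.   ]
 [-0.    -0.259  0.966]] 331.6258624238182
[[[-0.0,0.0,0.085],[-0.0387,-0.0353,-0.004],0.0854],[[-0.0,0.0,0.085],[-0.0416,-0.0318,-0.0041],0.0854],[[-0.0,0.0,0.085],[-0.0442,-0.0282,-0.0041],0.0854],[[-0.0,0.0,0.085],[-0.0464,-0.0243,-0.0041],0.0854],[[-0.0,0.0,0.085],[-0.0483,-0.0203,-0.0041],0.0854]]
[[[-0.0,0.0,0.085],[-0.0499,-0.0161,-0.0041],0.0854],[[-0.0,0.0,0.085],[-0.0511,-0.0118,-0.0041],0.0854],[[-0.0,0.0,0.085],[-0.0519,-0.0074,-0.0041],0.0854]]
[[[0.0,0.0,0.111],[-0.0481,-0.0226,-0.0022],0.0854],[[0.0,0.0,0.111],[-0.0503,-0.0172,-0.0022],0.0854],[[0.0,0.0,0.111],[-0.0519,-0.0115,-0.0022],0.0854],[[0.0,0.0,0.111],[-0.0529,-0.0057,-0.0022],0.0854],[[0.0,0.0,0.111],[-0.0532,0.0002,-0.0022],0.0854]]
[[[0.0,0.0,0.111],[-0.0528,0.0061,-0.0022],0.0854],[[0.0,0.0,0.111],[-0.0518,0.0119,-0.0022],0.0854],[[0.0,0.0,0.111],[-0.0502,0.0176,-0.0022],0.0854],[[0.0,0.0,0.111],[-0.0479,0.0231,-0.0022],0.0854]]
```

>>> drive_tool --moves '[[[0,0,0.085],[-0.0387,-0.0353,-0.004],0.0854],[[0,0,0.085],[-0.0416,-0.0318,-0.0041],0.0854],[[0,0,0.085],[-0.0442,-0.0282,-0.0041],0.0854],[[0,0,0.085],[-0.0464,-0.0243,-0.0041],0.0854],[[0,0,0.085],[-0.0483,-0.0203,-0.0041],0.0854]]'

```text
time: 0.78
eef_pos: [0.3155, 0.4309, 0.2686]
tcp_rot: [0.336, 0.942, -0.0, 0.0]
contact_force: [0.2, 0.4, -0.8]
opening: 0.999
finger_force: 0.0
```

>>> drive_tool --moves '[[[0,0,0.085],[-0.0499,-0.0161,-0.0041],0.0854],[[0,0,0.085],[-0.0511,-0.0118,-0.0041],0.0854],[[0,0,0.085],[-0.0519,-0.0074,-0.0041],0.0854]]'

```text
time: 1.15
eef_pos: [0.401, 0.299, 0.281]
tcp_rot: [0.454, 0.891, 0.0, 0.0]
contact_force: [1.4, -0.3, -0.4]
opening: 1.001
finger_force: 0.0
```

>>> drive_tool --moves '[[[0,0,0.111],[-0.0481,-0.0226,-0.0022],0.0854],[[0,0,0.111],[-0.0503,-0.0172,-0.0022],0.0854],[[0,0,0.111],[-0.0519,-0.0115,-0.0022],0.0854],[[0,0,0.111],[-0.0529,-0.0057,-0.0022],0.0854],[[0,0,0.111],[-0.0532,0.0002,-0.0022],0.0854]]'

```text
time: 1.78
eef_pos: [0.4511, 0.0379, 0.292]
tcp_rot: [0.681, 0.733, 0.0, 0.0]
contact_force: [-0.1, 0.0, 0.9]
opening: 1.0
finger_force: 0.0
```

>>> drive_tool --moves '[[[0,0,0.111],[-0.0528,0.0061,-0.0022],0.0854],[[0,0,0.111],[-0.0518,0.0119,-0.0022],0.0854],[[0,0,0.111],[-0.0502,0.0176,-0.0022],0.0854],[[0,0,0.111],[-0.0479,0.0231,-0.0022],0.0854],[[0,0,0],[0,0,0],0.0854]]'

```text
time: 2.4
eef_pos: [0.4919, -0.1721, 0.3004]
tcp_rot: [0.826, 0.564, -0.0, -0.0]
contact_force: [-0.4, 0.7, -0.1]
opening: 0.999
finger_force: 0.0
```

```bash
python3 - <<'E'
from h import *
snap('wrist','w1');print(pose()[0],pose()[1].as_quat(),ctrl.get_state()['time'],ctrl.get_state()['qpos'].round(2))
E
```

```text
[ 0.4916005  -0.17034425  0.30024482] [ 8.24898116e-01  5.65280904e-01 -1.73051886e-04 -7.53352779e-04] 2.45 [-0.53 -0.1   1.89  0.    1.35 -0.16]
```

View pics/w1.png

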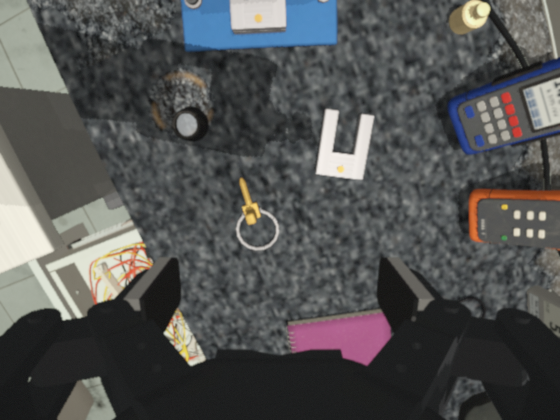

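The wrist view shows the weight at x 317–374, y 110–180, its slot opening upward. The pin's tip is at (242,180), its lug at (251,212) and the ring centre at (258,231); the carrier is at the top edge.

```bash
cat >> h.py <<'E'
def weight(c,box,z,thr=150):
    h=cv2.cvtColor(c['image'],cv2.COLOR_RGB2HSV);m=np.zeros(h.shape[:2],np.uint8);x0,y0,x1,y1=box
    m[y0:y1,x0:x1]=((h[...,2]>thr)&(h[...,1]<60))[y0:y1,x0:x1]
    n,l,st,ce=cv2.connectedComponentsWithStats(m);i=1+st[1:,4].argmax()
    cnt=cv2.findContours((l==i).astype(np.uint8),0,cv2.CHAIN_APPROX_NONE)[0][0]
    W=onz(c,cnt.reshape(-1,2),z)[:,:2]
    (ctr,sz,_)=cv2.minAreaRect((W*1000).astype(np.float32))
    P=cv2.boxPoints((ctr,sz,_))
    return np.array(ctr)/1000,sz,P,W
E
python3 - <<'E'
from h import *
c=load('w1')
ctr,sz,P,W=weight(c,(300,95,390,195),.012);print(ctr,sz,P.round(1))
e=[P[1]-P[0],P[2]-P[1]];l=max(e,key=np.linalg.norm);l=l*np.sign(l[1]);print('yaw',np.arctan2(l[1],l[0]))
h=cv2.cvtColor(c['image'],cv2.COLOR_RGB2HSV)
y=((abs(h[...,0].astype(int)-22)<8)&(h[...,1]>110)&(h[...,2]>110)).astype(np.uint8);y[:165]=0;y[235:]=0;y[:,:225]=0;y[:,275:]=0
q=np.argwhere(y)[:,::-1];print(q[q[:,1].argmin()],q[q[:,1].argmax()],q.min(0),q.max(0))
tip=onz(c,[q[q[:,1].argmin()]],.004)[0]
sh=q[q[:,1]<198].astype(float);g=onz(c,[sh[sh[:,1]==k].mean(0) for k in np.unique(sh[:,1])],.004)
f=cv2.fitLine(g[:,:2].astype(np.float32),2,0,.01,.01).ravel();print('pin tip',tip,'yaw',np.arctan2(f[1],f[0]),f, 'lugtop?',onz(c,[(251,212)],.025))
rg=((h[...,2]>150)&(h[...,1]<60));rg[:205]=0;rg[255:]=0;rg[:,:230]=0;rg[:,285:]=0
r=np.argwhere(rg)[:,::-1].astype(np.float32);print('ring',onz(c,[cv2.minEnclosingCircle(r)[0]],.004))
E
```

```text
[ 0.57998248 -0.16908316] (80.92050170898438, 60.64173126220703) [[ 534.  -190.1]
 [ 587.3 -219.1]
 [ 626.  -148. ]
 [ 572.7 -119. ]]
yaw 1.072165
[240 178] [248 224] [239 178] [260 224]
pin tip [ 0.44274823 -0.16133141  0.004     ] yaw 1.473841 [ 0.09680355  0.9953035   0.4422486  -0.17453855] lugtop? [[ 0.44240514 -0.20364607  0.025     ]]
ring [[ 0.43755724 -0.23365043  0.004     ]]
```

```bash
python3 - <<'E'
from h import *
p,R=pose();R1=tool(1.072,.8)
plan(p,R,[.5695,-.1883,.10],R1,op=.068);plan([.5695,-.1883,.10],R1,[.5695,-.1883,.026],R1,n=3,op=.068)
print(R1.inv().apply([0,0,-1]))
E
```

```text
[[[-0.011,0.16,0.024],[0.0023,0.0159,0.04],0.068],[[-0.011,0.16,0.024],[-0.0038,0.0155,0.0401],0.068],[[-0.011,0.16,0.024],[-0.0097,0.0152,0.0392],0.068],[[-0.011,0.16,0.024],[-0.0155,0.0151,0.0373],0.068],[[-0.011,0.16,0.024],[-0.0209,0.0152,0.0346],0.068]]
[[[0.0,0.0,0.0],[-0.0177,0.0,0.0172],0.068],[[0.0,0.0,0.0],[-0.0177,0.0,0.0172],0.068],[[0.0,0.0,0.0],[-0.0177,0.0,0.0172],0.068]]
[-0.71735609  0.          0.69670671]
```

>>> drive_tool --moves '[[[-0.011,0.16,0.024],[0.0023,0.0159,0.04],0.068],[[-0.011,0.16,0.024],[-0.0038,0.0155,0.0401],0.068],[[-0.011,0.16,0.024],[-0.0097,0.0152,0.0392],0.068],[[-0.011,0.16,0.024],[-0.0155,0.0151,0.0373],0.068],[[-0.011,0.16,0.024],[-0.0209,0.0152,0.0346],0.068]]'

```text
time: 3.08
eef_pos: [0.5712, -0.1859, 0.1005]
tcp_rot: [0.789, 0.472, 0.338, -0.199]
contact_force: [0.1, 0.0, 0.4]
opening: 0.799
finger_force: 0.0
```

>>> drive_tool --moves '[[[0,0,0],[0,0,0],0.068],[[0,0,0],[0,0,0],0.068]]'

```text
time: 3.32
eef_pos: [0.5709, -0.1862, 0.1024]
tcp_rot: [0.79, 0.473, 0.336, -0.198]
contact_force: [0.7, 0.1, 0.2]
opening: 0.8
finger_force: 0.0
```

```bash
python3 - <<'E'
from h import *
snap('wrist','w2');p,R=pose();print(p,(tool(1.072,.8).inv()*R).as_rotvec(),ctrl.get_state()['qpos'].round(2))
E
```

```text
[ 0.57157645 -0.18672389  0.10396906] [-0.0022775  -0.00046606 -0.0102492 ] [-0.77  0.37  1.9   0.82  1.26 -0.7 ]
```

View pics/w2.png

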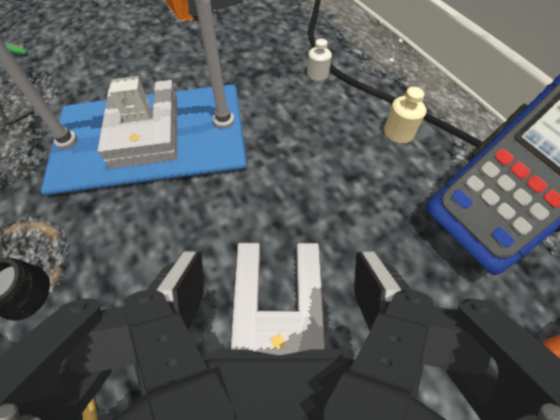

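The view shows the weight centred between the pads (weight centre column 278, pads' mid column 281), with the carrier, stem at (130,100), in clear sight. Now I descend.

>>> drive_tool --moves '[[[0,0,0.01],[-0.018,0,0.0174],0.068],[[0,0,0],[-0.018,0,0.0174],0.068],[[0,0,0],[-0.018,0,0.0174],0.068],[[0,0,0],[0,0,0],0.068]]'

```text
time: 3.88
eef_pos: [0.5709, -0.1866, 0.0279]
tcp_rot: [0.792, 0.47, 0.335, -0.199]
contact_force: [-0.1, -0.2, 0.0]
opening: 0.799
finger_force: 0.0
```

>>> drive_tool --moves '[[[0,0,0],[-0.0014,0,0.0014],0.068],[[0,0,0],[0,0,0],0.068]]'

```text
time: 4.12
eef_pos: [0.5712, -0.1876, 0.0258]
tcp_rot: [0.793, 0.469, 0.335, -0.198]
contact_force: [0.2, 0.0, -0.8]
opening: 0.792
finger_force: 0.0
```

>>> drive_tool --moves '[[[0,0,0],[-0.0014,0,0.0014],0.068],[[0,0,0],[0,0,0],0.068]]'

```text
time: 4.38
eef_pos: [0.5702, -0.1871, 0.0217]
tcp_rot: [0.793, 0.468, 0.335, -0.2]
contact_force: [0.4, 0.4, -0.2]
opening: 0.798
finger_force: 0.0
```

>>> drive_tool --moves '[[[0,0,0],[-0.0014,0,0.0014],0.068],[[0,0,0],[0,0,0],0.068]]'

```text
time: 4.62
eef_pos: [0.57, -0.1868, 0.0193]
tcp_rot: [0.793, 0.468, 0.335, -0.2]
contact_force: [-0.7, -0.4, 0.4]
opening: 0.796
finger_force: 0.0
```

>>> drive_tool --moves '[[[0,0,0],[-0.0014,0,0.0014],0.068],[[0,0,0],[0,0,0],0.068]]'

```text
time: 4.88
eef_pos: [0.5701, -0.1868, 0.0174]
tcp_rot: [0.793, 0.468, 0.335, -0.2]
contact_force: [0.4, -0.1, -1.3]
opening: 0.797
finger_force: 0.0
```

>>> drive_tool --moves '[[[0,0,0],[-0.0014,0,0.0014],0.068],[[0,0,0],[0,0,0],0.068]]'

```text
time: 5.12
eef_pos: [0.5702, -0.1868, 0.0155]
tcp_rot: [0.793, 0.468, 0.335, -0.2]
contact_force: [0.2, -0.4, -0.2]
opening: 0.796
finger_force: 0.0
```

>>> drive_tool --moves '[[[0,0,0],[-0.0007,0,0.0007],0.068],[[0,0,0],[0,0,0],0.068]]'

```text
time: 5.38
eef_pos: [0.5702, -0.1868, 0.0146]
tcp_rot: [0.793, 0.468, 0.335, -0.2]
contact_force: [-0.6, -0.0, 0.1]
opening: 0.792
finger_force: 0.0
```

>>> drive_tool --moves '[[[0,0,0],[0.0009,0,-0.0009],0.058],[[0,0,0],[0,0,0],0.05],[[0,0,0],[0,0,0],0.05],[[0,0,0],[0,0,0],0.05]]' --grip_force 80

```text
time: 5.88
eef_pos: [0.5702, -0.187, 0.0158]
tcp_rot: [0.793, 0.468, 0.335, -0.2]
contact_force: [0.4, -1.5, -1.5]
opening: 0.676
finger_force: 85.0
```

>>> drive_tool --moves '[[[0,0,0],[0.0072,0,-0.007],0.05],[[0,0,0],[0.0144,0,-0.014],0.05],[[0,0,0],[0.036,0,-0.035],0.05],[[0,0,0],[0,0,0],0.05]]'

```text
time: 6.38
eef_pos: [0.573, -0.1893, 0.1021]
tcp_rot: [0.792, 0.47, 0.337, -0.195]
contact_force: [1.0, -0.3, -2.5]
opening: 0.678
finger_force: 86.3
```

```bash
python3 - <<'E'
from h import *
c=snap('wrist','w3');p,R=pose();print(p,(tool(1.072,.8).inv()*R).as_rotvec(),ctrl.get_state()['opening'],ctrl.get_state()['contact_force'])
E
```

```text
[ 0.57159478 -0.18828402  0.09941698] [-0.00409169 -0.00066034  0.00038853] 0.6748919797591411 [ 0.09764191  0.35541516 -2.38798985]
```

View pics/w3.png

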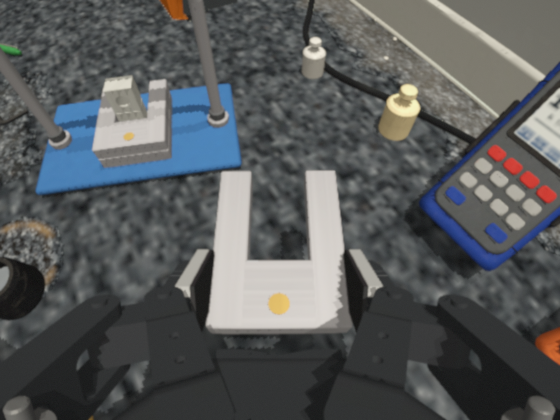

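The weight is gripped level and square (corners (210,330), (350,328); tips row 171). Next I measure the carrier's edges from this view.

```bash
cat >> h.py <<'E'
def carrier(c,xmax=300,ymax=260):
    h=cv2.cvtColor(c['image'],cv2.COLOR_RGB2HSV)
    m=((h[...,0]>98)&(h[...,0]<118)&(h[...,1]>130)&(h[...,2]>50)).astype(np.uint8);m[ymax:]=0;m[:,xmax:]=0
    n,l,st,ce=cv2.connectedComponentsWithStats(cv2.morphologyEx(m,cv2.MORPH_CLOSE,np.ones((7,7))));i=1+st[1:,4].argmax()
    hull=cv2.convexHull(cv2.findContours((l==i).astype(np.uint8),0,cv2.CHAIN_APPROX_NONE)[0][0])
    q=cv2.approxPolyN(hull,4,ensure_convex=True).reshape(-1,2).astype(float) if hasattr(cv2,'approxPolyN') else cv2.approxPolyDP(hull,6,True).reshape(-1,2)
    return q,hull.reshape(-1,2),st[i]
E
python3 - <<'E'
from h import *
c=load('w3');q,hull,st=carrier(c);print(q,st)
o,_=ray(c,[(280,210)]);print('cam',o)
cnt=hull.astype(float)
# dense hull contour
D=np.vstack([np.linspace(cnt[i],cnt[(i+1)%len(cnt)],40) for i in range(len(cnt)) ])
q=q[np.argsort(np.arctan2(*(q-q.mean(0)).T[::-1]))]
c0=np.array([.5425,.024]);
L=[]
for i in range(4):
    a,b=q[i],q[(i+1)%4];d=(b-a)/np.linalg.norm(b-a)
    for z in(0,.01):
        g=onz(c,[a+.1*(b-a),a+.9*(b-a)],z)[:,:2]; t=(g[1]-g[0]);t/=np.linalg.norm(t);n=np.array([t[1],-t[0]])
        print(a,b,z,'yaw',round(np.arctan2(*t[::-1]),3),'dist',((g[0]-c0)@n).round(4),'n',n.round(3))
E
```

```text
[[241. 166.]
 [ 33. 196.]
 [ 58. 105.]
 [230.  82.]] [  36   83  205  112 9855]
cam [ 0.55012961 -0.22859322  0.23611414]
[ 58. 105.] [230.  82.] 0 yaw -0.324 dist -0.0684 n [-0.319 -0.948]
[ 58. 105.] [230.  82.] 0.01 yaw -0.324 dist -0.0555 n [-0.319 -0.948]
[230.  82.] [241. 166.] 0 yaw -1.909 dist -0.0898 n [-0.943  0.332]
[230.  82.] [241. 166.] 0.01 yaw -1.909 dist -0.0899 n [-0.943  0.332]
[241. 166.] [ 33. 196.] 0 yaw 2.816 dist -0.0488 n [0.32  0.947]
[241. 166.] [ 33. 196.] 0.01 yaw 2.816 dist -0.0568 n [0.32  0.947]
[ 33. 196.] [ 58. 105.] 0 yaw 1.231 dist -0.0957 n [ 0.943 -0.333]
[ 33. 196.] [ 58. 105.] 0.01 yaw 1.231 dist -0.0878 n [ 0.943 -0.333]
```

```bash
python3 - <<'E'
from h import *
p,R=pose();print(p)
u=np.array([np.cos(1.24),np.sin(1.24),0]);R1=tool(1.24,.8)
t=np.array([.5425,.024,.0155+.058])-u*.131
plan(p,R,t,R1,n=3,op=.05);print(t)
E
```

```text
[ 0.57159478 -0.18828402  0.09941698]
[[[0.042,0.0,-0.039],[0.0039,-0.0351,0.0162],0.05],[[0.042,0.0,-0.039],[0.0052,-0.0343,0.0177],0.05],[[0.042,0.0,-0.039],[0.0065,-0.0333,0.0191],0.05]]
[ 0.49995169 -0.0998977   0.0735    ]
```

>>> drive_tool --moves '[[[0.042,0,-0.039],[0.0039,-0.0351,0.0162],0.05],[[0.042,0,-0.039],[0.0052,-0.0343,0.0177],0.05],[[0.042,0,-0.039],[0.0065,-0.0333,0.0191],0.05],[[0,0,0],[0,0,0],0.05],[[0,0,0],[0,0,0],0.05]]'

```text
time: 7.05
eef_pos: [0.4987, -0.0988, 0.0708]
tcp_rot: [0.75, 0.534, 0.316, -0.229]
contact_force: [-0.1, -0.2, -3.7]
opening: 0.669
finger_force: 86.3
```

```bash
python3 - <<'E'
from h import *
c=snap('wrist','w4');p,R=pose();print(p,(tool(1.24,.8).inv()*R).as_rotvec())
E
```

```text
[ 0.49915348 -0.09932981  0.07116687] [0.00390652 0.00171667 0.00487835]
```

View pics/w4.png

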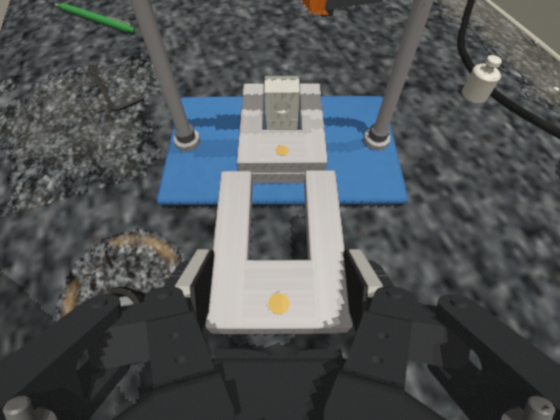

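The pile, stem and held weight line up squarely. The pile and stem centre is near column 282, the held slot near column 279.5, so there is a small lateral offset to work out.

```bash
python3 - <<'E'
from h import *
c=load('w4');p,R=pose();h=cv2.cvtColor(c['image'],cv2.COLOR_RGB2HSV)
y=((abs(h[...,0].astype(int)-22)<9)&(h[...,1]>110)&(h[...,2]>110)).astype(np.uint8)
n,l,st,ce=cv2.connectedComponentsWithStats(y)
d=[ce[i] for i in range(1,n) if 230<ce[i][0]<330 and 130<ce[i][1]<320 and st[i][4]>15];print(d)
Rt=tool(1.24,.8)
P=onz(c,[d[0]],.034)[0];Rc=np.array([.5425,.024,0])
def car(X):
    a=1.24;d=X-Rc;return np.array([d[0]*np.cos(a)+d[1]*np.sin(a),-d[0]*np.sin(a)+d[1]*np.cos(a),X[2]])
print('pile dot carrier frame',car(P))
zt=p[2]-.0155+.012
Q=onz(c,[d[-1]],zt)[0];print('held dot',car(Q),'TCP',car(p))
# edges rows
g=cv2.cvtColor(c['image'],cv2.COLOR_RGB2GRAY).astype(int)
for r,a,b in((100,225,345),(185,205,355),(120,225,345)): 
    v=np.abs(np.diff(g[r,a:b]));print(r,[(a+i,int(g[r,a+i]),int(g[r,a+i+1])) for i in np.where(v>40)[0]])
# tips of arms tilt: underside/upper edges at row ~171
tips=onz(c,[(221,171),(338,171),(209,330-10)],zt);print([car(t).round(4) for t in tips])
q,_,_=carrier(c,450,215);print(q)
E
```

```text
[array([281.6375, 150.    ]), array([278.43269231, 303.32692308])]
pile dot carrier frame [-2.76341653e-02 -8.88136991e-05  3.40000000e-02]
held dot [-0.13954998  0.00181962  0.06766687] TCP [-0.13072215  0.00093938  0.07116687]
100 []
185 [(np.int64(305), 101, 146)]
120 [(np.int64(240), 109, 152), (np.int64(301), 117, 158)]
[array([-0.071 ,  0.0317,  0.0677]), array([-0.0713, -0.029 ,  0.0677]), array([-0.1464,  0.03  ,  0.0677])]
[[383.  96.]
 [409. 203.]
 [330. 203.]
 [321.  96.]]
```

>>> drive_tool --moves '[[[0,0,0],[0.0209,0.0009,0.0215],0.05],[[0,0,0],[0.0209,0.0009,0.0215],0.05],[[0,0,0],[0,0,0],0.05]]'

```text
time: 7.48
eef_pos: [0.5203, -0.0418, 0.0714]
tcp_rot: [0.749, 0.535, 0.316, -0.23]
contact_force: [0.9, -0.0, -3.0]
opening: 0.679
finger_force: 86.5
```

>>> drive_tool --moves '[[[0,0,0],[0.0042,0,0.0079],0.05],[[0,0,0],[0.0084,0,0.0158],0.05],[[0,0,0],[0.0084,0,0.0158],0.05],[[0,0,0],[0.0042,0,0.0079],0.05],[[0,0,0],[0,0,0],0.05]]'

```text
time: 8.1
eef_pos: [0.5361, 0.0073, 0.056]
tcp_rot: [0.75, 0.534, 0.315, -0.23]
contact_force: [0.2, -0.2, -3.6]
opening: 0.671
finger_force: 86.5
```

```bash
cat >> h.py <<'E'
def car(X,Rc=np.array([.5425,.024,0]),a=1.24):
    d=X-Rc;return np.array([d[0]*np.cos(a)+d[1]*np.sin(a),-d[0]*np.sin(a)+d[1]*np.cos(a),X[2]])
E
python3 - <<'E'
from h import *
c=snap('wrist','w5');p,R=pose();print(car(p),(tool(1.24,.8).inv()*R).as_rotvec(),ctrl.get_state()['contact_force'])
E
```

```text
[-0.01832681  0.00024721  0.05620994] [0.00588637 0.0021421  0.00447829] [-0.16422677  0.0515409  -3.46850873]
```

View pics/w5.png

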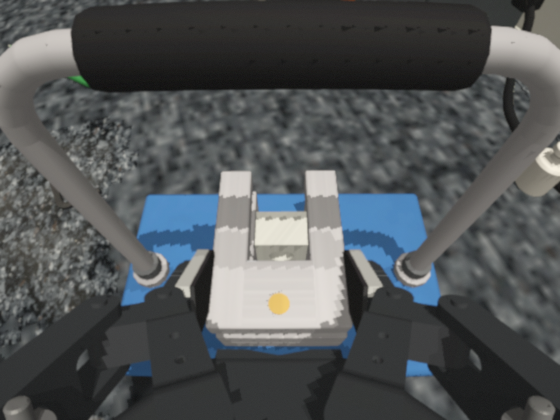

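The slot is round the stem and clear of it. The stem top is at columns 253–307 (mid 280), the slot mid is about 280, and the bail grip is well ahead. Now I lower the weight.

>>> drive_tool --moves '[[[0,0,0],[-0.0014,0,0.0014],0.05],[[0,0,0],[-0.0014,0,0.0014],0.05],[[0,0,0],[0,0,0],0.05]]'

```text
time: 8.52
eef_pos: [0.5363, 0.0061, 0.0523]
tcp_rot: [0.75, 0.534, 0.316, -0.23]
contact_force: [-0.5, 0.4, -2.6]
opening: 0.672
finger_force: 86.5
```

>>> drive_tool --moves '[[[0,0,0],[-0.0007,0,0.0007],0.05],[[0,0,0],[0,0,0],0.05]]'

```text
time: 8.78
eef_pos: [0.5364, 0.0063, 0.0514]
tcp_rot: [0.75, 0.534, 0.316, -0.23]
contact_force: [0.5, -0.1, -2.7]
opening: 0.672
finger_force: 86.5
```

>>> drive_tool --moves '[[[0,0,0],[-0.0007,0,0.0007],0.05],[[0,0,0],[0,0,0],0.05]]'

```text
time: 9.02
eef_pos: [0.5363, 0.0064, 0.0504]
tcp_rot: [0.75, 0.534, 0.316, -0.23]
contact_force: [0.3, -0.1, -3.0]
opening: 0.675
finger_force: 86.5
```

>>> drive_tool --moves '[[[0,0,0],[-0.0004,0,0.0004],0.05],[[0,0,0],[0,0,0],0.05]]'

```text
time: 9.28
eef_pos: [0.5364, 0.0064, 0.0499]
tcp_rot: [0.75, 0.534, 0.316, -0.23]
contact_force: [-0.2, -0.5, -3.0]
opening: 0.666
finger_force: 86.6
```

>>> drive_tool --moves '[[[0,0,0],[-0.0004,0,0.0004],0.05],[[0,0,0],[0,0,0],0.05]]'

```text
time: 9.52
eef_pos: [0.5365, 0.0064, 0.0498]
tcp_rot: [0.75, 0.534, 0.316, -0.23]
contact_force: [-2.1, -1.3, 1.7]
opening: 0.674
finger_force: 87.0
```

>>> drive_tool --moves '[[[0,0,0],[-0.0005,0,0.0005],0.05],[[0,0,0],[0,0,0],0.05]]'

```text
time: 9.78
eef_pos: [0.5365, 0.0064, 0.0498]
tcp_rot: [0.749, 0.534, 0.316, -0.23]
contact_force: [-5.0, -2.5, 7.0]
opening: 0.667
finger_force: 87.6
```

>>> drive_tool --moves '[[[0,0,0],[-0.0005,0,0.0005],0.05],[[0,0,0],[0,0,0],0.05]]'

```text
time: 10.02
eef_pos: [0.5366, 0.0064, 0.0497]
tcp_rot: [0.749, 0.534, 0.317, -0.231]
contact_force: [-7.5, -3.8, 9.3]
opening: 0.674
finger_force: 88.0
```

>>> drive_tool --moves '[[[0,0,0],[0.0004,0,-0.0004],0.062],[[0,0,0],[0,0,0],0.068],[[0,0,0],[0,0,0],0.074]]'

```text
time: 10.4
eef_pos: [0.5365, 0.0066, 0.0485]
tcp_rot: [0.75, 0.534, 0.316, -0.23]
contact_force: [0.0, 0.5, 1.2]
opening: 0.867
finger_force: 0.0
```

>>> drive_tool --moves '[[[0,0,0],[0,0,-0.01],0.074],[[0,0,0],[0,0,-0.04],0.074],[[0,0,0],[0,0,-0.055],0.074],[[0,0,0],[0,0,0],0.074]]'

```text
time: 10.9
eef_pos: [0.5144, -0.0688, 0.1251]
tcp_rot: [0.75, 0.534, 0.318, -0.225]
contact_force: [0.8, 0.2, -0.6]
opening: 0.864
finger_force: 0.0
```

```bash
python3 - <<'E'
from h import *
c=snap('wrist','w6');p,R=pose();print(p,car(p),ctrl.get_state()['contact_force'])
h=cv2.cvtColor(c['image'],cv2.COLOR_RGB2HSV)
y=((abs(h[...,0].astype(int)-22)<9)&(h[...,1]>110)&(h[...,2]>110)).astype(np.uint8)
n,l,st,ce=cv2.connectedComponentsWithStats(y)
for i in range(1,n):
    if st[i][4]>12: print(st[i],ce[i],car(onz(c,[ce[i]],.046)[0]).round(4))
ctr,sz,P,W=weight(c,(200,100,360,320),.046,140);print(car(np.r_[ctr,.046]),sz,[car(np.r_[x/1000,.046])[:2].round(4) for x in P])
E
```

```text
[ 0.51322549 -0.06701191  0.12315455] [-0.09558586 -0.00187297  0.12315455] [ 0.73857611  0.07897435 -0.89669513]
[308   7   7  11  30] [310.46666667  11.03333333] [ 0.2647 -0.0433  0.046 ]
[302  29   6   7  29] [304.13793103  31.51724138] [ 0.2194 -0.0335  0.046 ]
[269 220  10   9  73] [273.63013699 224.23287671] [-0.0284 -0.0001  0.046 ]
[-4.70626432e-06  1.43520602e-04  4.60000000e-02] (82.30451965332031, 60.388397216796875) [array([-0.0412,  0.0303]), array([-0.0411, -0.0301]), array([ 0.0412, -0.03  ]), array([0.0411, 0.0304])]
```

View pics/w6.png

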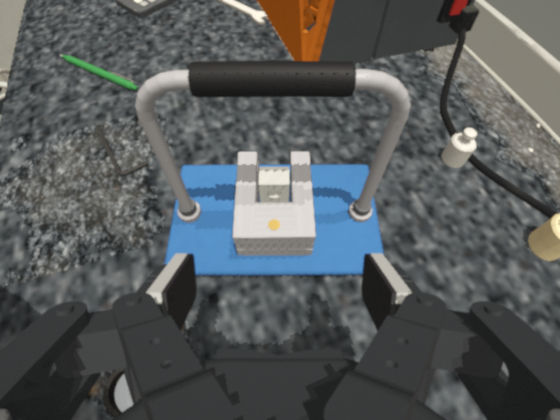

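The weight sits square: it measures at (0.0, 0.1) mm in the carrier frame, sides parallel. Next I go to the pin with a leaning hover and measure it from close by.

```bash
python3 - <<'E'
from h import *
p,R=pose();plan(p,R,[.4381,-.2151,.11],tool(1.49,.9),n=4,op=.04)
E
```

```text
[[[0.047,0.025,-0.042],[-0.031,-0.0056,-0.0272],0.04],[[0.047,0.025,-0.042],[-0.03,-0.0082,-0.0277],0.04],[[0.047,0.025,-0.042],[-0.029,-0.0108,-0.0279],0.04],[[0.047,0.025,-0.042],[-0.0278,-0.0133,-0.0281],0.04]]
```

>>> drive_tool --moves '[[[0.047,0.025,-0.042],[-0.031,-0.0056,-0.0272],0.04],[[0.047,0.025,-0.042],[-0.03,-0.0082,-0.0277],0.04],[[0.047,0.025,-0.042],[-0.029,-0.0108,-0.0279],0.04],[[0.047,0.025,-0.042],[-0.0278,-0.0133,-0.0281],0.04],[[0,0,0],[0,0,0],0.04]]'

```text
time: 11.58
eef_pos: [0.437, -0.2144, 0.1065]
tcp_rot: [0.662, 0.609, 0.32, -0.299]
contact_force: [-1.0, 0.2, 0.3]
opening: 0.473
finger_force: 0.0
```

>>> drive_tool --moves '[[[0,0,0],[0,0,0],0.04],[[0,0,0],[0,0,0],0.04]]'

```text
time: 11.82
eef_pos: [0.4375, -0.2117, 0.1078]
tcp_rot: [0.661, 0.61, 0.319, -0.299]
contact_force: [-0.2, 0.0, 0.7]
opening: 0.468
finger_force: 0.0
```

```bash
cat >> h.py <<'E'
def yel(c,box):
    h=cv2.cvtColor(c['image'],cv2.COLOR_RGB2HSV);x0,y0,x1,y1=box
    m=np.zeros(h.shape[:2],np.uint8);m[y0:y1,x0:x1]=((abs(h[...,0].astype(int)-22)<9)&(h[...,1]>100)&(h[...,2]>70))[y0:y1,x0:x1]
    n,l,st,ce=cv2.connectedComponentsWithStats(m)
    if n<2: return None
    return (l==1+st[1:,4].argmax()),st[1+st[1:,4].argmax()]
E
python3 - <<'E'
from h import *
c=snap('wrist','w7');p,R=pose();print(p,(tool(1.49,.9).inv()*R).as_rotvec())
m,st=yel(c,(180,100,380,400));print(st)
for r in range(st[1],st[1]+st[3],3):
    x=np.where(m[r])[0]
    if len(x): print(r,x.min(),x.max(),len(x),end=' | ')
print()
print('pred lug/tip px',proj(c,[[.4385,-.2101,.032],[.4385,-.2101,.008],[.4425,-.1613,.004],[.4396,-.1972,.008]]).round(0).tolist())
E
```

```text
[ 0.43762405 -0.21188746  0.10796259] [0.00583598 0.00480585 0.00112083]
[ 266  275   32   80 1474]
275 282 283 2 | 278 279 285 7 | 281 278 286 9 | 284 277 287 11 | 287 276 287 12 | 290 277 287 11 | 293 277 287 11 | 296 276 287 12 | 299 276 287 12 | 302 276 287 12 | 305 276 287 12 | 308 276 287 12 | 311 276 287 12 | 314 276 287 12 | 317 276 287 12 | 320 276 287 12 | 323 268 295 28 | 326 267 296 30 | 329 267 296 30 | 332 267 296 30 | 335 267 296 30 | 338 267 296 30 | 341 267 296 30 | 344 267 296 30 | 347 266 297 32 | 350 266 296 31 | 353 268 290 23 | 
pred lug/tip px [[281.0, 330.0], [281.0, 341.0], [281.0, 276.0], [281.0, 321.0]]
```

The pin lies where predicted: tip at pixel (282,275), shank column 281.7, aligned with the tool. Now I descend and grip.

>>> drive_tool --moves '[[[0,0,0],[-0.0214,0.0003,0.0154],0.04],[[0,0,0],[-0.0214,0.0003,0.0154],0.04],[[0,0,0],[-0.0107,0.0002,0.0077],0.036],[[0,0,0],[-0.0107,0,0.0077],0.036],[[0,0,0],[0,0,0],0.036]]'

```text
time: 12.5
eef_pos: [0.4376, -0.2163, 0.0286]
tcp_rot: [0.661, 0.61, 0.32, -0.299]
contact_force: [0.4, 0.5, 0.6]
opening: 0.423
finger_force: 0.0
```

>>> drive_tool --moves '[[[0,0,0],[0,0,0],0.034],[[0,0,0],[0,0,0],0.034]]'

```text
time: 12.75
eef_pos: [0.4381, -0.2172, 0.0297]
tcp_rot: [0.661, 0.61, 0.32, -0.297]
contact_force: [-0.1, -0.2, -0.0]
opening: 0.403
finger_force: 0.0
```

```bash
python3 - <<'E'
from h import *
c=snap('wrist','w8');p,R=pose();print(p,(tool(1.49,.9).inv()*R).as_rotvec(),ctrl.get_state()['contact_force'])
m,st=yel(c,(180,100,380,400));print(st)
d=np.array([np.cos(1.49),np.sin(1.49),0]);rel=p-np.array([.4396,-.1972,.004]);print('TCP in pin frame',rel@d,rel@np.array([-d[1],d[0],0]),rel[2])
print(proj(c,[[.4425,-.1613,.004]]))
E
```

```text
[ 0.43806642 -0.21719693  0.02962841] [0.00363941 0.00320619 0.00101307] [-0.19559681  0.64188649  0.08815998]
[ 258  207   43   98 2588]
TCP in pin frame -0.020055468193928845 -8.534081702262874e-05 0.02562840973435519
[[279.37426034 208.87814704]]
```

>>> drive_tool --moves '[[[0,0,0],[0,0,0],0.014],[[0,0,0],[0,0,0],0.004],[[0,0,0],[0,0,0],0.004],[[0,0,0],[0,0,0],0.004]]' --grip_force 60

```text
time: 13.3
eef_pos: [0.4379, -0.2171, 0.0295]
tcp_rot: [0.661, 0.61, 0.32, -0.298]
contact_force: [0.5, -0.6, 2.0]
opening: 0.121
finger_force: 60.3
```

>>> drive_tool --moves '[[[0,0,0],[0.0079,0,-0.0062],0.004],[[0,0,0],[0.0236,0,-0.0185],0.004],[[0,0,0],[0.0236,0,-0.0185],0.004],[[0,0,0],[0,0,0],0.004],[[0,0,0],[0,0,0],0.004]]'

```text
time: 13.92
eef_pos: [0.4376, -0.2163, 0.0983]
tcp_rot: [0.661, 0.61, 0.319, -0.298]
contact_force: [0.6, -0.3, -1.6]
opening: 0.121
finger_force: 60.0
```

```bash
python3 - <<'E'
from h import *
c=snap('wrist','w9');p,R=pose();print(p,R.as_euler('xyz'),(tool(1.49,.9).inv()*R).as_rotvec(),ctrl.get_state()['opening'])
m,st=yel(c,(180,100,380,400));print(st)
for r in range(st[1],st[1]+st[3],6):
    x=np.where(m[r])[0]
    if len(x): print(r,x.min(),x.max(),len(x),end=' | ')
R1=tool(1.24,.9);u=np.array([np.cos(1.24),np.sin(1.24),0])
# pre-insert: shoulder at carrier x=-8-36-30 ; TCP=shoulder-.020, z=.0525+.0256
t=np.array([.5425,.024,0])+u*(-.008-.036-.030-.020);t[2]=.0525+.0256
mid=t-u*.08;mid[2]=.11
print();plan(p,R,mid,R1,op=.004);plan(mid,R1,t,R1,op=.004);print(t)
E
```

```text
[ 0.43746971 -0.21604879  0.09793317] [-3.13247482 -0.90513348  1.48526663] [0.00540249 0.0051468  0.00290935] 0.124799680594993
[ 266  207   26   98 1946]
207 279 280 2 | 213 274 284 11 | 219 272 286 15 | 225 272 286 15 | 231 272 286 15 | 237 272 286 15 | 243 272 286 15 | 249 272 286 15 | 255 266 290 25 | 261 266 291 26 | 267 266 291 26 | 273 266 291 26 | 279 266 291 26 | 285 267 290 24 | 291 267 290 24 | 297 267 290 24 | 303 267 291 25 | 
[[[-0.101,-0.002,0.076],[0.0292,0.0212,0.0273],0.004],[[-0.101,-0.002,0.076],[0.0307,0.0161,0.0291],0.004]]
[[[0.0,0.0,0.0],[0.0124,0.0,0.0412],0.004],[[0.0,0.0,0.0],[0.0124,0.0,0.0412],0.004]]
[ 0.51196915 -0.0649037   0.0781    ]
```

>>> drive_tool --moves '[[[-0.101,-0.002,0.076],[0.0292,0.0212,0.0273],0.004],[[-0.101,-0.002,0.076],[0.0307,0.0161,0.0291],0.004],[[0,0,0],[0.0124,0,0.0412],0.004],[[0,0,0],[0.0124,0,0.0412],0.004],[[0,0,0],[0,0,0],0.004]]'

```text
time: 14.6
eef_pos: [0.5106, -0.062, 0.0766]
tcp_rot: [0.732, 0.523, 0.353, -0.256]
contact_force: [0.3, -0.7, -0.3]
opening: 0.122
finger_force: 59.9
```

>>> drive_tool --moves '[[[0,0,0],[0,0,0],0.004],[[0,0,0],[0,0,0],0.004]]'

```text
time: 14.85
eef_pos: [0.513, -0.0669, 0.0794]
tcp_rot: [0.733, 0.523, 0.355, -0.251]
contact_force: [0.0, -0.0, -0.8]
opening: 0.119
finger_force: 59.9
```

```bash
python3 - <<'E'
from h import *
c=snap('wrist','w10');p,R=pose();print(p,car(p),(tool(1.24,.9).inv()*R).as_rotvec())
m,st=yel(c,(180,100,380,400));print('pin',st)
h=cv2.cvtColor(c['image'],cv2.COLOR_RGB2HSV);g=cv2.cvtColor(c['image'],cv2.COLOR_RGB2GRAY)
tip=proj(c,[[0,0,0]])
a=np.where(m[st[1]+8])[0];print('shank col',a.mean(),'lower',np.where(m[st[1]+40])[0].mean())
def world(X): # carrier->world
    a=1.24;return [.5425+X[0]*np.cos(a)-X[1]*np.sin(a),.024+X[0]*np.sin(a)+X[1]*np.cos(a),X[2]]
print('pred tip',proj(c,[world([-.074+.036,0,.0525])]),'pred hole',proj(c,[world([-.008,0,.0525])]))
print('stem top pred',proj(c,[world(v) for v in([-.008,.011,.0645],[-.008,-.011,.0645],[.008,-.011,.0645],[.008,.011,.0645])]).round(1).tolist())
print('weight corners pred',proj(c,[world(v) for v in([-.04,.03,.046],[-.04,-.03,.046])]).round(1).tolist())
cv2.imwrite('pics/w10c.png',cv2.resize(c['image'][90:330,180:380],(640,768)[::1] and (500,600),interpolation=cv2.INTER_CUBIC)[:,:,::-1])
# dark hole on stem: find darkest blob around pred
q=proj(c,[world([-.008,0,.0525])])[0].astype(int);print(g[q[1]-14:q[1]+14:2,q[0]-14:q[0]+16:2])
E
```

```text
[ 0.51298356 -0.06697664  0.0795325 ] [-0.09563108 -0.0016327   0.0795325 ] [-0.00334889 -0.00054102 -0.00104971]
pin [ 266  197   26  108 1992]
shank col 276.0 lower 279.0
pred tip [[275.93125986 207.67879228]] pred hole [[276.09260943 170.14684419]]
stem top pred [[258.1, 156.7], [294.0, 156.7], [293.3, 139.1], [259.0, 139.0]]
weight corners pred [[225.9, 216.8], [326.0, 216.9]]
[[157 155 154 152 141 155 151 139 141 146 156 153 140 141 147]
 [157 155 154 152 149 155 150 136 141 153 155 152 138 143 155]
 [157 155 154 154 153 155 150 139 152 155 155 152 140 153 157]
 [157 155 154 154 153 152 148 145 149 150 154 153 151 157 156]
 [157 155 154 153 144 143 144 145 145 142 141 150 156 158 156]
 [157 155 154 144 135 140 144 145 145 143 137 136 154 157 157]
 [157 155 154 144 135 141 144 145 145 141 139 139 154 157 156]
 [158 155 154 152 140 148 152 161 181 159 157 155 156 158 156]
 [158 155 153 155 164 195 211 217 221 201 176 157 156 158 156]
 [157 156 154 155 153 152 165 175 176 164 155 156 156 157 157]
 [158 156 155 155 154 143 145 155 160 154 145 154 156 157 156]
 [168 166 166 167 166 162 166 167 170 167 165 168 169 170 168]
 [195 199 201 196 194 196 201 201 196 195 196 201 206 196 195]
 [213 215 215 213 212 213 215 214 208 212 213 215 215 213 211]]
```

```bash
python3 - <<'E'
from h import *
c=load('w10');p,R=pose();P=[]
for i in range(1): print(p)
hole=onz(c,[(276.7,170.5)],.0525)[0];dot=onz(c,[(276.0,204)],.046)[0]
m,st=yel(c,(180,100,380,400))
rows=[(r,np.where(m[r])[0]) for r in range(212,300,8)];print([(r,x.min(),x.max()) for r,x in rows if len(x)])
pin=[onz(c,[(x.mean(),r)],.0535)[0] for r,x in rows[1:4]]
print('hole',car(hole),'dot',car(dot),'pin',[car(q).round(4) for q in pin])
u=np.array([np.cos(1.24),np.sin(1.24),0]);print('unit x in tool',R.inv().apply(u),'up',R.inv().apply([0,0,1]))
E
```

```text
[ 0.51298356 -0.06697664  0.0795325 ]
[(212, np.int64(276), np.int64(282)), (220, np.int64(273), np.int64(286)), (228, np.int64(273), np.int64(286)), (236, np.int64(272), np.int64(286)), (244, np.int64(272), np.int64(285)), (252, np.int64(268), np.int64(287)), (260, np.int64(266), np.int64(291)), (268, np.int64(266), np.int64(291)), (276, np.int64(266), np.int64(291)), (284, np.int64(267), np.int64(290)), (292, np.int64(267), np.int64(290))]
hole [-0.00830783 -0.00038975  0.0525    ] dot [-3.03243858e-02  1.02154193e-06  4.60000000e-02] pin [array([-0.0475, -0.0021,  0.0535]), array([-0.0529, -0.002 ,  0.0535]), array([-0.0581, -0.0018,  0.0535])]
unit x in tool [ 0.6220347  -0.00196997  0.78298719] up [ 0.78298897  0.0029045  -0.62202881]
```

>>> drive_tool --moves '[[[0,0,0],[-0.0009,-0.0018,0.0007],0.004],[[0,0,0],[0.0087,0,0.011],0.004],[[0,0,0],[0.0068,0,0.0086],0.004],[[0,0,0],[0,0,0],0.004],[[0,0,0],[0,0,0],0.004]]'

```text
time: 15.52
eef_pos: [0.5191, -0.0412, 0.0781]
tcp_rot: [0.733, 0.524, 0.354, -0.252]
contact_force: [-0.2, 0.2, -1.2]
opening: 0.121
finger_force: 59.9
```

```bash
python3 - <<'E'
from h import *
c=snap('wrist','w11');p,R=pose();print(p,car(p),(tool(1.24,.9).inv()*R).as_rotvec())
m,st=yel(c,(180,150,380,320));print(st)
print([(r,np.where(m[r])[0].min(),np.where(m[r])[0].max()) for r in range(st[1],st[1]+50,4)])
im=c['image'][140:290,190:370];cv2.imwrite('pics/w11c.png',cv2.resize(im,(720,600),interpolation=cv2.INTER_CUBIC)[:,:,::-1])
def world(X):
    a=1.24;return [.5425+X[0]*np.cos(a)-X[1]*np.sin(a),.024+X[0]*np.sin(a)+X[1]*np.cos(a),X[2]]
print('hole',proj(c,[world([-.008,0,.0525])]),proj(c,[world([-.008,0.0055,.0525]),world([-.008,-.0055,.0525])]))
g=cv2.cvtColor(c['image'],cv2.COLOR_RGB2GRAY);q=proj(c,[world([-.008,0,.0525])])[0].astype(int);print(q);print(g[q[1]-18:q[1]+16:2,q[0]-22:q[0]+24:2])
tipX=p+np.array([np.cos(1.24),np.sin(1.24),0])*.056-[0,0,.0256];print('tip pred',proj(c,[tipX]),car(tipX))
E
```

```text
[ 0.51916045 -0.04140176  0.07811252] [-0.06943654  0.00083192  0.07811252] [-0.00142411 -0.00026062 -0.00163979]
[ 266  208   26   97 1856]
[(208, np.int64(278), np.int64(281)), (212, np.int64(276), np.int64(282)), (216, np.int64(274), np.int64(284)), (220, np.int64(273), np.int64(285)), (224, np.int64(273), np.int64(285)), (228, np.int64(273), np.int64(285)), (232, np.int64(273), np.int64(285)), (236, np.int64(273), np.int64(287)), (240, np.int64(273), np.int64(286)), (244, np.int64(272), np.int64(285)), (248, np.int64(273), np.int64(285)), (252, np.int64(270), np.int64(287)), (256, np.int64(266), np.int64(291))]
hole [[280.48962216 201.39869047]] [[271.15867959 201.37560559]
 [289.81885348 201.42256864]]
[280 201]
[[113 109 212 225 227 225 223 223 223 223 225 223 222 225 226 225 225 225
  225 227 226 195 117]
 [118 105 188 201 203 199 198 199 200 208 208 206 207 210 209 209 210 209
  211 210 211 183 125]
 [138 102 133 148 155 151 153 149 140 151 152 140 139 143 152 153 151 140
  142 147 154 133 141]
 [135 102 133 154 154 152 153 150 147 152 150 138 137 149 153 153 150 136
  144 15
[... 653 characters left out ...]
5 178 157 153 155
  155 154 146  95  98]
 [117 101 108 154 155 152 152 152 150 143 148 163 165 160 154 154 153 155
  155 153 145  92  96]
 [110  97 103 152 155 152 152 152 148 137 157 166 157 153 144 152 153 155
  154 154 144  87  92]
 [117 110 116 151 159 158 157 158 155 144 175 183 166 158 156 159 159 161
  161 160 147 120 125]
 [185 189 184 186 188 189 194 189 182 164 182 185 176 182 188 189 193 194
  188 189 188 192 192]
 [211 210 202 202 209 211 213 202 182 173 183 185 180 180 208 211 213 211
  202 209 210 212 212]
 [211 211 211 211 211 211 210 203 169 178 190 192 190 180 204 210 210 210
  210 210 210 209 209]]
tip pred [[279.08021242 208.79169696]] [-0.01343654  0.00083192  0.05251252]
```

>>> drive_tool --moves '[[[0,0,0],[0.0025,0.0006,0.0031],0.004],[[0,0,0],[0.0025,0,0.0031],0.004],[[0,0,0],[0.0025,0,0.0031],0.004],[[0,0,0],[0,0,0],0.004]]'

```text
time: 16.08
eef_pos: [0.5235, -0.03, 0.0781]
tcp_rot: [0.733, 0.524, 0.354, -0.252]
contact_force: [0.4, -0.0, -0.6]
opening: 0.125
finger_force: 59.9
```

>>> drive_tool --moves '[[[0,0,0],[0.0025,0,0.0031],0.004],[[0,0,0],[0,0,0],0.004]]'

```text
time: 16.32
eef_pos: [0.5248, -0.0264, 0.0782]
tcp_rot: [0.733, 0.524, 0.354, -0.252]
contact_force: [-0.2, 0.2, -1.0]
opening: 0.121
finger_force: 59.9
```

>>> drive_tool --moves '[[[0,0,0],[0.0037,0,0.0047],0.004],[[0,0,0],[0.005,0,0.0063],0.004],[[0,0,0],[0.0037,0,0.0047],0.004],[[0,0,0],[0,0,0],0.004]]'

```text
time: 16.82
eef_pos: [0.5313, -0.007, 0.0781]
tcp_rot: [0.732, 0.524, 0.354, -0.252]
contact_force: [-0.9, -0.4, -0.9]
opening: 0.118
finger_force: 59.9
```

>>> drive_tool --moves '[[[0,0,0],[0.0012,0,0.0016],0.004],[[0,0,0],[0,0,0],0.004]]'

```text
time: 17.08
eef_pos: [0.532, -0.0058, 0.0781]
tcp_rot: [0.733, 0.523, 0.355, -0.252]
contact_force: [-0.9, 0.6, -1.2]
opening: 0.118
finger_force: 59.9
```

>>> drive_tool --moves '[[[0,0,0],[0.0009,0,0.0012],0.004],[[0,0,0],[0,0,0],0.004]]'

```text
time: 17.32
eef_pos: [0.5325, -0.0044, 0.078]
tcp_rot: [0.733, 0.523, 0.355, -0.252]
contact_force: [0.0, 0.8, -1.0]
opening: 0.115
finger_force: 59.9
```

>>> drive_tool --moves '[[[0,0,0],[0.0007,0,0.0009],0.004],[[0,0,0],[0,0,0],0.004]]'

```text
time: 17.58
eef_pos: [0.5328, -0.0032, 0.078]
tcp_rot: [0.733, 0.523, 0.355, -0.252]
contact_force: [-0.8, -0.0, -1.0]
opening: 0.121
finger_force: 59.9
```

>>> drive_tool --moves '[[[0,0,0],[0.0006,0,0.0008],0.004],[[0,0,0],[0,0,0],0.004]]'

```text
time: 17.82
eef_pos: [0.5332, -0.0023, 0.078]
tcp_rot: [0.733, 0.523, 0.355, -0.252]
contact_force: [-0.6, -0.3, -1.4]
opening: 0.115
finger_force: 59.9
```

>>> drive_tool --moves '[[[0,0,0],[0.0006,0,0.0008],0.004],[[0,0,0],[0,0,0],0.004]]'

```text
time: 18.08
eef_pos: [0.5335, -0.0013, 0.078]
tcp_rot: [0.733, 0.523, 0.355, -0.252]
contact_force: [0.0, -0.3, -1.2]
opening: 0.118
finger_force: 59.9
```

>>> drive_tool --moves '[[[0,0,0],[0.0006,0,0.0008],0.004],[[0,0,0],[0,0,0],0.004]]'

```text
time: 18.32
eef_pos: [0.5338, -0.0004, 0.078]
tcp_rot: [0.733, 0.523, 0.355, -0.252]
contact_force: [0.2, 0.8, -0.3]
opening: 0.116
finger_force: 59.9
```

>>> drive_tool --moves '[[[0,0,0],[0.0004,0,0.0005],0.004],[[0,0,0],[0,0,0],0.004]]'

```text
time: 18.58
eef_pos: [0.534, -0.0, 0.0779]
tcp_rot: [0.733, 0.524, 0.354, -0.252]
contact_force: [-0.2, -1.7, 0.3]
opening: 0.123
finger_force: 60.2
```

>>> drive_tool --moves '[[[0,0,0],[0.0004,0,0.0005],0.004],[[0,0,0],[0,0,0],0.004]]'

```text
time: 18.82
eef_pos: [0.5341, 0.0001, 0.078]
tcp_rot: [0.733, 0.524, 0.354, -0.251]
contact_force: [-2.7, -4.1, 2.1]
opening: 0.118
finger_force: 60.7
```

>>> drive_tool --moves '[[[0,0,0],[0.0004,0,0.0005],0.004],[[0,0,0],[0,0,0],0.004]]'

```text
time: 19.08
eef_pos: [0.5342, 0.0002, 0.078]
tcp_rot: [0.733, 0.524, 0.354, -0.251]
contact_force: [-5.6, -7.1, 2.9]
opening: 0.119
finger_force: 61.1
```

>>> drive_tool --moves '[[[0,0,0],[0,0,0],0.02],[[0,0,0],[0,0,0],0.028],[[0,0,0],[0,0,0],0.028]]'

```text
time: 19.45
eef_pos: [0.5345, 0.0016, 0.078]
tcp_rot: [0.733, 0.523, 0.355, -0.252]
contact_force: [0.3, 0.2, 0.3]
opening: 0.331
finger_force: 0.0
```

>>> drive_tool --moves '[[[0,0,0],[0.002,0,-0.01],0.028],[[0,0,0],[0.005,0,-0.04],0.028],[[0,0,0],[0.005,0,-0.05],0.028],[[0,0,0],[0,0,0],0.028],[[0,0,0],[0,0,0],0.028]]'

```text
time: 20.08
eef_pos: [0.5109, -0.0654, 0.1492]
tcp_rot: [0.733, 0.523, 0.354, -0.252]
contact_force: [-0.3, 0.4, -1.8]
opening: 0.329
finger_force: 0.0
```

```bash
python3 - <<'E'
from h import *
c=snap('wrist','w12');s=snap('scene','s12');p,R=pose();print(p,car(p),(tool(1.24,.9).inv()*R).as_rotvec(),ctrl.get_state()['contact_force'])
m,st=yel(c,(180,60,380,320));print(st)
a=1.24
def world(X): return [.5425+X[0]*np.cos(a)-X[1]*np.sin(a),.024+X[0]*np.sin(a)+X[1]*np.cos(a),X[2]]
print('pred',proj(c,[world([-.021,0,.0805]),world([-.021,0,.0565]),world([-.072,0,.0525]),world([-.045,.027,.0525]),world([-.045,-.027,.0525]),world([-.008,0,.0525])]).round(0).tolist())
for r in range(st[1],st[1]+st[3],4):
    x=np.where(m[r])[0]; print(r,x.min(),x.max(),end='|')
x0,y0=170,100
A=cv2.resize(c['image'][100:330,170:390],(440,460),interpolation=cv2.INTER_CUBIC)
q=proj(s,[world([-.02,0,.05])])[0].astype(int);print('scene',q)
B=cv2.resize(s['image'][q[1]-40:q[1]+40,q[0]-30:q[0]+30],(345,460),interpolation=cv2.INTER_CUBIC)
cv2.imwrite('pics/c12.png',np.hstack([A,B])[:,:,::-1])
E
```

```text
[ 0.5105103  -0.064382    0.14833409] [-0.09398042  0.0015492   0.14833409] [0.00082363 0.000781   0.00018562] [-0.49368592  0.50732911 -0.45932739]
[267 220  26  41 794]
pred [[280.0, 225.0], [280.0, 242.0], [280.0, 308.0], [243.0, 272.0], [316.0, 272.0], [280.0, 230.0]]
220 277 282|224 272 287|228 269 290|232 268 291|236 267 291|240 267 291|244 268 291|248 268 291|252 269 290|256 275 284|260 277 282|scene [241 207]
```

```bash
cat >> h.py <<'E'
def world(X,a=1.24): return np.array([.5425+X[0]*np.cos(a)-X[1]*np.sin(a),.024+X[0]*np.sin(a)+X[1]*np.cos(a),X[2]])
E
python3 - <<'E'
from h import *
c=load('w12');g=cv2.cvtColor(c['image'],cv2.COLOR_RGB2GRAY).astype(int)
print('row272',g[272,232:256],g[272,304:328]);print('col280',g[296:322,280])
p,R=pose();A=[(-.150,.12,1.0),(-.150,.055,1.2),(-.125,.036,1.2),(-.0798,.036,1.2)]
for x,z,a in A:
    P1=world([x,0,z]);R1=tool(1.24,a);print('to',x,z,a,P1.round(4));plan(p,R,P1,R1,op=0.0);p,R=P1,R1
print('ARC')
for th,a in((.0,1.2),(.3,1.15),(.6,1.0),(.9,.9),(1.2,.8),(1.5,.7),(1.75,.65)):
    E=np.array([-.018-.054*np.cos(th),.0525+.054*np.sin(th)]);n=np.array([np.cos(a),np.sin(a)]);z=np.array([np.sin(a),-np.cos(a)])
    T=E-.013*n-.009*z;P1=world([T[0],0,T[1]]);R1=tool(1.24,a);print(th,T.round(4));plan(p,R,P1,R1,op=0.0);p,R=P1,R1
E
```

```text
row272 [200 200 199 193 166 114  70  58  54  41  33  34  34  33  33  35  72 118
 133 135 134 130 132 133] [133 133 132 130 116  68  33  28  29  31  30  31  40  53  57  67 105 161
 193 200 200 200 200 200]
col280 [140 139 140 139 136 134 128 124 142 179 216 226 210 182 126  67  48  46
  45  45  44  45  45  48  51  57]
to -0.15 0.12 1.0 [ 0.4938 -0.1179  0.12  ]
[[[-0.0,0.05,-0.0],[-0.0285,0.0008,-0.0132],0.0],[[-0.0,0.05,-0.0],[-0.0278,0.0008,-0.0146],0.0]]
to -0.15 0.055 1.2 [ 0.4938 -0.1179  0.055 ]
[[[0.0,0.1,0.0],[-0.0273,0.0,0.0176],0.0],[[0.0,0.1,0.0],[-0.029,0.0,0.0147],0.0]]
to -0.125 0.036 1.2 [ 0.5019 -0.0942  0.036 ]
[[[0.0,0.0,0.0],[-0.0086,-0.0,0.0302],0.0]]
to -0.0798 0.036 1.2 [ 0.5166 -0.0515  0.036 ]
[[[0.0,0.0,0.0],[0.0164,0.0,0.0421],0.0]]
ARC
0.0 [-0.0851  0.0436]
[[[0.0,0.0,0.0],[0.0052,-0.0,-0.0077],0.0]]
0.3 [-0.0831  0.0603]
[[[0.0,-0.05,0.0],[0.0162,-0.0,-0.0042],0.0]]
0.6 [-0.0772  0.0769]
[[[-0.0,-0.15,0.0],[0.0176,0.0,-0.0014],0.0]]
0.9 [-0.0667  0.0902]
[[[0.0,-0.1,-0.0],[0.0168,0.0,0.0016],0.0]]
1.2 [-0.0531  0.0998]
[[[0.0,-0.1,0.0],[0.016,-0.0,0.0047],0.0]]
1.5 [-0.0376  0.1049]
[[[0.0,-0.1,-0.0],[0.0145,0.0,0.0076],0.0]]
1.75 [-0.0242  0.1049]
[[[0.0,-0.05,-0.0],[0.0103,-0.0,0.0086],0.0]]
```

The ring end shows at pixel (280,307), predicted (280,308), so the pin is home and the ring lies straight back. Now I go round with closed fingers to come under the ring's end.

>>> drive_tool --moves '[[[0,0.05,0],[-0.0285,0.0008,-0.0132],0],[[0,0.05,0],[-0.0278,0.0008,-0.0146],0],[[0,0.1,0],[-0.0273,0,0.0176],0],[[0,0.1,0],[-0.029,0,0.0147],0],[[0,0,0],[0,0,0],0]]' --grip_force 20

```text
time: 20.8
eef_pos: [0.4921, -0.1163, 0.0516]
tcp_rot: [0.672, 0.476, 0.459, -0.333]
contact_force: [0.0, -0.1, 0.5]
opening: -0.001
finger_force: 0.0
```

>>> drive_tool --moves '[[[0,0,0],[-0.0086,0,0.0302],0],[[0,0,0],[0,0,0],0],[[0,0,0],[0,0,0],0]]'

```text
time: 21.18
eef_pos: [0.5036, -0.0958, 0.0391]
tcp_rot: [0.671, 0.481, 0.46, -0.326]
contact_force: [-0.9, 0.2, 0.1]
opening: -0.006
finger_force: 0.0
```

```bash
python3 - <<'E'
from h import *
p,R=pose();print(p,car(p),(tool(1.24,1.2).inv()*R).as_rotvec(),ctrl.get_state()['contact_force'],ctrl.get_state()['qpos'].round(2))
P1=world([-.0798,0,.034]);plan(p,R,P1,tool(1.24,1.2),op=0.0)
c=snap('wrist','w13');g=cv2.cvtColor(c['image'],cv2.COLOR_RGB2GRAY)
print(proj(c,[world([-.072,0,.0525])]))
E
```

```text
[ 0.5035872  -0.09580483  0.03905784] [-0.12594822 -0.00210906  0.03905784] [-0.0010315  -0.00163901 -0.00469346] [-0.92821355  0.19054645  0.09013799] [-0.8   0.55  2.03  0.99  1.49 -1.08]
[[[0.001,0.002,0.005],[0.0121,-0.0021,0.0448],0.0]]
[[275.29400889 183.84460543]]
```

>>> drive_tool --moves '[[[0,0,0],[0.006,-0.001,0.0224],0],[[0,0,0],[0.006,-0.001,0.0224],0],[[0,0,0],[0,0,0],0],[[0,0,0],[0,0,0],0]]'

```text
time: 21.72
eef_pos: [0.5165, -0.0523, 0.0331]
tcp_rot: [0.671, 0.48, 0.46, -0.326]
contact_force: [-0.3, -0.5, -0.5]
opening: -0.002
finger_force: 0.0
```

>>> drive_tool --moves '[[[0,0,0],[0.0072,0,-0.0084],0],[[0,0,0],[0,0,0],0],[[0,0,0],[0,0,0],0]]'

```text
time: 22.1
eef_pos: [0.5144, -0.057, 0.0423]
tcp_rot: [0.672, 0.48, 0.46, -0.327]
contact_force: [-0.7, -0.3, -0.1]
opening: -0.005
finger_force: 0.1
```

```bash
python3 - <<'E'
from h import *
p,R=pose();print(p,car(p),(tool(1.24,1.2).inv()*R).as_rotvec(),ctrl.get_state()['contact_force'])
for th,a in((.3,1.15),(.6,1.0),(.9,.9),(1.2,.8),(1.5,.7),(1.75,.65)):
    E=np.array([-.018-.054*np.cos(th),.0525+.054*np.sin(th)]);n=np.array([np.cos(a),np.sin(a)]);z=np.array([np.sin(a),-np.cos(a)])
    T=E-.013*n-.009*z;P1=world([T[0],0,T[1]]);R1=tool(1.24,a);print(th,T.round(4));plan(p,R,P1,R1,n=2,op=0.0);p,R=P1,R1
E
```

```text
[ 0.51440159 -0.05695001  0.04225095] [-0.08568748  0.00028277  0.04225095] [-0.00213019 -0.00062728 -0.00204973] [-0.70921228 -0.31504007 -0.11244211]
0.3 [-0.0831  0.0603]
[[[0.001,-0.025,0.001],[0.0089,0.0002,-0.0021],0.0],[[0.001,-0.025,0.001],[0.0088,0.0002,-0.0023],0.0]]
0.6 [-0.0772  0.0769]
[[[-0.0,-0.075,0.0],[0.0088,0.0,-0.0007],0.0],[[-0.0,-0.075,0.0],[0.0087,0.0,-0.0013],0.0]]
0.9 [-0.0667  0.0902]
[[[0.0,-0.05,-0.0],[0.0084,0.0,0.0008],0.0],[[0.0,-0.05,-0.0],[0.0085,0.0,0.0004],0.0]]
1.2 [-0.0531  0.0998]
[[[0.0,-0.05,0.0],[0.008,-0.0,0.0024],0.0],[[0.0,-0.05,0.0],[0.0081,-0.0,0.002],0.0]]
1.5 [-0.0376  0.1049]
[[[0.0,-0.05,-0.0],[0.0072,0.0,0.0038],0.0],[[0.0,-0.05,-0.0],[0.0074,0.0,0.0034],0.0]]
1.75 [-0.0242  0.1049]
[[[0.0,-0.025,-0.0],[0.0051,-0.0,0.0043],0.0],[[0.0,-0.025,-0.0],[0.0052,-0.0,0.0042],0.0]]
```

>>> drive_tool --moves '[[[0,-0.025,0],[0.0089,0,-0.0021],0],[[0,-0.025,0],[0.0088,0,-0.0023],0],[[0,-0.075,0],[0.0088,0,-0.0007],0],[[0,-0.075,0],[0.0087,0,-0.0013],0],[[0,0,0],[0,0,0],0]]'

```text
time: 22.72
eef_pos: [0.5178, -0.0481, 0.0787]
tcp_rot: [0.713, 0.512, 0.391, -0.276]
contact_force: [0.3, -1.4, -0.6]
opening: -0.001
finger_force: 0.5
```

```bash
python3 - <<'E'
from h import *
c=snap('wrist','w14');p,R=pose();print(car(p),ctrl.get_state()['contact_force'])
g=cv2.cvtColor(c['image'],cv2.COLOR_RGB2GRAY)
for th in(0,.3,.5,.6,.7,.9):
    q=proj(c,[world([-.018-.054*np.cos(th),0,.0525+.054*np.sin(th)])])[0].astype(int);s=proj(c,[world([-.018-.027*np.cos(th),y,.0525+.027*np.sin(th)]) for y in(.027,-.027)]).astype(int)
    print(th,q,g[q[1]-6:q[1]+7:2,q[0]],s.tolist(),g[s[0][1],s[0][0]-6:s[0][0]+7:2],g[s[1][1],s[1][0]-6:s[1][0]+7:2])
cv2.imwrite('pics/w14c.png',c['image'][100:400,130:430,::-1])
E
```

```text
[-0.07639119  0.00029948  0.07780188] [-1.19404925 -1.1945259  -0.98092982]
0 [278 299] [63 64 63 54 56 56 58] [[228, 253], [328, 253]] [132 131 122 115 118 131 133] [122 130 132 131 130 131 132]
0.3 [278 278] [56 56 55 55 59 65 66] [[227, 242], [330, 243]] [118 117 117 123 129 131 150] [162 210 211 145 117 117 119]
0.5 [278 258] [56 55 56 56 56 56 55] [[226, 233], [330, 234]] [118 118 120 137 159 176 184] [194 196 193 184 168 140 129]
0.6 [278 246] [184 205 192 180 130  64  56] [[226, 228], [331, 229]] [133 131 148 181 189 181 197] [212 186 176 192 192 165 132]
0.7 [279 234] [117 142 175 184 196 195 187] [[226, 223], [331, 224]] [135 137 166 182 178 154 154] [204 138 140 175 185 175 137]
0.9 [279 210] [142 142 141 139 144 184 145] [[226, 213], [331, 213]] [ 87  86  87  87  87 112 184] [190  91  85  84  85  85  85]
```

The ring is riding on the fingers at about 0.63 rad (bright wire near row 242) with 1–2 N. I carry on round the arc.

>>> drive_tool --moves '[[[0,-0.05,0],[0.0084,0,0.0008],0],[[0,-0.05,0],[0.0085,0,0.0004],0],[[0,-0.05,0],[0.008,0,0.0024],0],[[0,-0.05,0],[0.0081,0,0.002],0],[[0,0,0],[0,0,0],0]]'

```text
time: 23.4
eef_pos: [0.5247, -0.0248, 0.0996]
tcp_rot: [0.749, 0.536, 0.318, -0.226]
contact_force: [0.4, -0.8, 0.9]
opening: 0.002
finger_force: 0.3
```

>>> drive_tool --moves '[[[0,-0.05,0],[0.0072,0,0.0038],0],[[0,-0.05,0],[0.0074,0,0.0034],0],[[0,0,0],[0,0,0],0]]'

```text
time: 23.78
eef_pos: [0.5296, -0.0103, 0.1043]
tcp_rot: [0.764, 0.546, 0.28, -0.199]
contact_force: [0.2, -1.8, 0.1]
opening: 0.001
finger_force: 0.2
```

>>> drive_tool --moves '[[[0,-0.025,0],[0.0051,0,0.0043],0],[[0,-0.025,0],[0.0052,0,0.0042],0],[[0,0,0],[0,0,0],0]]'

```text
time: 24.15
eef_pos: [0.5341, 0.0026, 0.1045]
tcp_rot: [0.771, 0.551, 0.26, -0.185]
contact_force: [0.5, -0.7, -1.0]
opening: -0.005
finger_force: 0.2
```

```bash
python3 - <<'E'
from h import *
c=snap('wrist','w15');p,R=pose();print(car(p),ctrl.get_state()['contact_force'])
g=cv2.cvtColor(c['image'],cv2.COLOR_RGB2GRAY)
for th in(1.2,1.5,1.65,1.8,2.2,3.14):
    q=proj(c,[world([-.018-.054*np.cos(th),0,.0525+.054*np.sin(th)])])[0].astype(int);s=proj(c,[world([-.018-.027*np.cos(th),y,.0525+.027*np.sin(th)]) for y in(.027,-.027)]).astype(int)
    print(th,q,g[q[1]-8:q[1]+9:2,q[0]],s.tolist(),g[s[0][1],s[0][0]-6:s[0][0]+7:2],g[s[1][1],s[1][0]-6:s[1][0]+7:2])
E
```

```text
[-0.02322074  0.00093189  0.10449117] [-0.21771871 -0.7698901  -0.19508385]
1.2 [281 315] [53 57 71 76 78 78 76 53 45] [[225, 298], [335, 299]] [80 75 68 65 62 60 59] [62 61 63 58 53 68 79]
1.5 [281 275] [57 57 56 55 57 56 58 83 90] [[225, 282], [335, 282]] [134 133 132 133 132 140 198] [234 164 134 133 137 142 142]
1.65 [281 256] [187  95  68  68  61  58  57  59  58] [[226, 273], [335, 274]] [132 132 131 132 133 146 156] [134 144 148 145 141 135 132]
1.8 [281 239] [149 178 201 193 165 185 220 228 207] [[227, 266], [334, 266]] [133 136 151 149 142 144 144] [216 159 119 140 160 163 150]
2.2 [280 206] [ 40  36  33  86 144 148 150 166 167] [[229, 249], [331, 250]] [138 107 119 121 145 198 183] [207 208 166 148 148 148 147]
3.14 [280 200] [ 47  46  41  40  36  33  86 144 148] [[235, 241], [325, 241]] [ 96  90 153 167 177 193 170] [169 168 169 176 154 100  98]
```

>>> drive_tool --moves '[[[0,0,0],[0.004,0,0.004],0],[[0,0,0],[0,0,0],0],[[0,0,0],[0,0,0],0]]'

```text
time: 24.58
eef_pos: [0.536, 0.0072, 0.1038]
tcp_rot: [0.771, 0.551, 0.26, -0.185]
contact_force: [0.2, 1.2, 0.7]
opening: -0.005
finger_force: 0.0
```

>>> drive_tool --moves '[[[0,0,0],[0,0,-0.015],0],[[0,0,0],[0,0,-0.045],0],[[0,0,0],[-0.01,0,-0.045],0],[[0,0.1,0],[-0.02,0,-0.03],0],[[0,0,0],[0,0,0],0]]'

```text
time: 25.2
eef_pos: [0.5016, -0.096, 0.1946]
tcp_rot: [0.759, 0.539, 0.299, -0.21]
contact_force: [0.3, -0.4, -0.0]
opening: 0.003
finger_force: 0.0
```

```bash
python3 - <<'E'
from h import *
c=snap('wrist','w16');s=snap('scene','s16');p,R=pose();print(car(p),ctrl.get_state()['contact_force'])
q=proj(c,[world([0,0,.0525])])[0].astype(int);print(q, proj(c,[world([.036,0,.0525]),world([.009,.027,.0525]),world([.009,-.027,.0525]),world([.028,0,.0525]),world([-.021,0,.0805])]).round(0).tolist())
x0,y0=max(q[0]-70,0),max(q[1]-75,0)
A=cv2.resize(c['image'][y0:y0+150,x0:x0+140],(560,600),interpolation=cv2.INTER_CUBIC)
r=proj(s,[world([0,0,.06])])[0].astype(int)
B=cv2.resize(s['image'][r[1]-50:r[1]+50,r[0]-20:r[0]+20],(240,600),interpolation=cv2.INTER_CUBIC)
cv2.imwrite('pics/fin.png',np.hstack([A,B])[:,:,::-1])
E
```

```text
[-0.12424628  0.00087132  0.19345466] [-0.12813269  0.94023653  0.32228322]
[277 192] [[277.0, 162.0], [250.0, 185.0], [304.0, 185.0], [277.0, 169.0], [277.0, 197.0]]
```

View pics/fin.png

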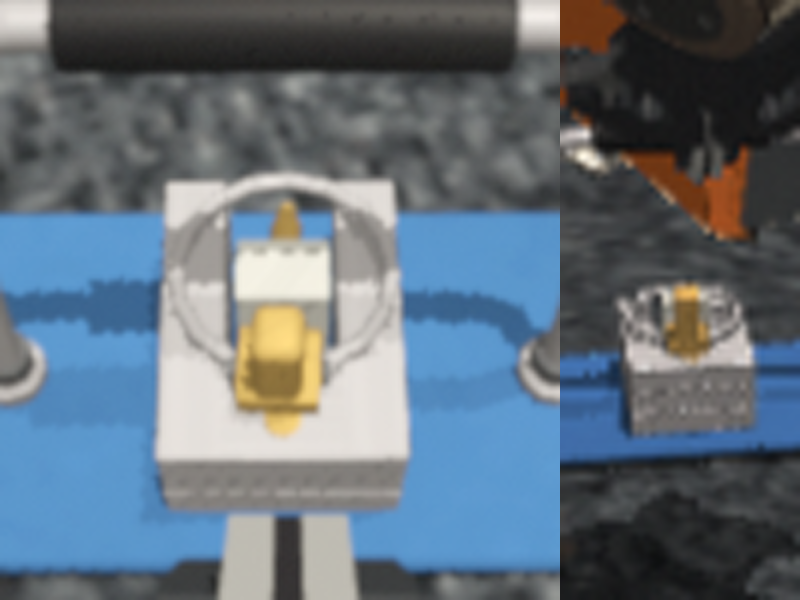

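The picture shows the ring closed round the stem and the pin's end, far wire at crop (285,180) (predicted (280,180)). The tip is through at crop (287,203) (predicted (280,208)), and the weight is square. The hand is clear, so I hand in.

```bash
python3 -c "
from plant import ctrl
print(ctrl.sign_off())"
```

```text
the job is handed in; nothing more can be done
None
```

The job is handed in: the slotted weight sits squarely on the pile with its slot round the stem, the linch pin is fully home through the stem, and its ring lies closed over the stem and the pin's end; I did not touch the small weights, loupe or hex key.

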